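Level the portion balance, then press its log button

ROBOT

A 6-joint arm with a two-finger parallel gripper is mounted at the origin on the work surface. World frame = base frame: x ahead of the robot, y to its left, z up, the work surface at z = 0. Lengths are in m, angles in rad, forces in N, time in s.
With the tool pointing down it reaches from about 0.4 to 0.825 m from the base axis. Payload 7 kg.
Tool frame: the origin (TCP) lies at the very end of the fingers, on their centre line; the grasp point (between the pads) lies 19 mm behind it; z points along the fingers, y is the line along which they close (so a half turn about z gives the same grasp; the last joint's range is limited). The gripper opens to 88 mm and grips with 3 to 60 N. Pads are 19 mm wide; open, the fingers measure 130 mm over their backs; the gripper's body (78 mm by 193 mm) begins 47 mm behind the grasp point.
Start: joints at [-0.815, 0.359, 0.012, 0, -1.224, -0.288], TCP at [0.304, -0.602, 0.227] pointing down, gripper open.
Joint ranges: [-3.07, 3.07], [-1.43, 2.12], [-1.02, 1.25], [-3.03, 1.67], [-3.05, -0], [-3.03, 3.03]. Speed limits (rad/s): [2.39, 2.39, 3.01, 3.14, 3.14, 3.14].

INTERFACE

Orientations are given as [roll, pitch, yaw] about the fixed x, y, z axes, in that order (R = Rz(yaw) Ry(pitch) Rx(roll)).
In Python, from station import arm gives the robot as it stands.
- The arm moves only by the tool step_arm, never from a script. Its argument "rows" is a list of rows, each a list of 5 numbers: the shift along the world's x, y, z in m, then the turn about the world's z in rad, then the finger opening in m, from 0 to 0.0876. In form: [[x, y, z, spin, gripper], ...]. A call has 1 to 20 rows; each row is the pose to reach, as a shift and turn from the pose commanded when the call began; what a row does not reach only later rows make up. A row lasts 1/10 s, in which the tool goes at most 50 mm and 8.59 degrees, less where a joint would pass 70% of its speed; a pose out of reach is approached as far as the arm can. A call with a gripper value outside its range is refused whole. The fingers move at their own pace and stop on an object; "newtons" is the grip in N (left out, the last holds). Time passes only in rows, so rows that repeat a pose let the fingers close. It gives the time, the measured TCP pose, the force, the opening and the grip force at its end, in the units of the state.
- arm.get_state(): the state, without advancing time (a new reading comes with each control period).
- arm.grab_frame(name): name is "side" or "top"; returns a dict with "color" (400x640x3 uint8, blue, green, red), "vfov" (degrees; the focal length in pixels is half the picture's height over the tangent of half this angle, whatever the lens; pixels are square), "cx", "cy" (the principal point, pixels), "rvec" (rotation vector, rad) and "tvec" (3), from world to camera coordinates, as OpenCV has them. Camera axes: x right, y down, z forward; pixel columns grow to the right and rows downward; lengths in m; the calibration is good to about 2 mm. A picture is of the moment at which its call begins. There is no depth.
- arm.job_done(): hands the job in; it is judged then, once.
The state is a dict: "t": time; "q": joint angles; "qd": joint speeds; "joint_efforts": joint torques, N m; "eef_pos": TCP position; "ee_rot": TCP orientation; "force": force on the tool from outside, world axes, zero at the start; "moment": the same for the moment, N m; "width": finger opening in m; "gripper_force": force on a finger pad.
Only numpy, scipy, OpenCV 4.12 (cv2) and the standard library are available. Lean on these libraries where they do the work, as an engineer would, in place of code of your own. Each camera call takes 0.05 s, during which the arm holds its last target. There are 200 camera calls.

TASK

Move cans between the two pans of the balance until both pans sit level, with all four cans standing upright on the pans; set cans down gently rather than dropping them. Only once the pans are level, press the round push button on the sloping console fully down and let it spring back up. Leave the bottle, tub, bowl and mug where they are.

Things in the scene. Friction and masses are not known exactly. Their poses are not given: they have to be found in the camera images.
- can_large_mid (a point): The tallest ingredient can: a plain pale upright cylinder with a metal lid, 56 mm in diameter, 145 mm tall, 300 g. The point is its centre, half-way up (z along the can's axis).
- can_medium_a_mid (a point): A middle-sized ingredient can: a plain pale upright cylinder with a metal lid, 56 mm in diameter, 105 mm tall, 200 g. The point is its centre, half-way up (z along the can's axis). Same as can_medium_b.
- can_medium_b_mid (a point): A middle-sized ingredient can: a plain pale upright cylinder with a metal lid, 56 mm in diameter, 105 mm tall, 200 g. The point is its centre, half-way up (z along the can's axis). Same as can_medium_a.
- can_small_mid (a point): The shortest ingredient can: a plain pale upright cylinder with a metal lid, 56 mm in diameter, 65 mm tall, 100 g. The point is its centre, half-way up (z along the can's axis).
- balance: White two-pan balance; origin under its centre on the table, y along the row of pans. Base 150 x 400 mm (x, y), 53 mm high. Between the pans a column 100 x 30 mm (x, y), top 190 mm above the table. At the start three cans stand on the +y pan (pan_l), one on pan_r; which ones varies. Can masses may be 1.5 percent off those told.
- pan_l_top (a point): Centre of the top face of the +y steel pan, a flat square 200 x 200 mm plate, 8 mm thick, no rim, sides along the balance's x and y. Top 100 mm above the table when level; it stays horizontal as it rises and falls.
- pan_r_top (a point): Centre of the top face of the -y steel pan, same as pan_l; it rises as much as the other falls.
- pan_l (a joint): Height of pan_l above level in m, -0.008 (stop) to 0.008 (stop), 0 when the pans are level; pan_r is at the opposite value. A difference of 100 g drives it to the stop in about a second (soft centring spring, 100 N/m in all, damped).
- console: Fixed grey wedge, 120 x 140 mm (x, y), 106 mm high at the back; origin under it on the table, x from low front to high back. The face slopes 40 degrees up to the back and bears the button. Over it, 142 mm above the table, hang four 6 mm steel rods along x (y = -33, -11, 11, 33 mm; x = -40 to 50 mm, cross rod at the front), so the button is reached along its axis, not from straight above.
- button_top (a point): Centre of the outer face of the round metal push button, 36 mm in diameter, in a black collar 52 mm in diameter. z is the button's axis, pointing out, tilted 40 degrees from vertical to the console's front (-x); press along -z. y is level, across the console. At rest it is 27 mm in front (-x) of the console's origin, 86 mm above the table.
- button (a joint): How far the button is pressed in m: 0 out, 0.008 fully down. Spring: 1.5 N at first, 5 N fully down; springs back when let go.
- bottle_mid (a point): Bystander: amber bottle, 52 mm in diameter, 130 mm tall; point half-way up.
- tub_mid (a point): Bystander: white lidded tub, 96 mm in diameter, 67 mm tall; point half-way up.
- bowl_mid (a point): Bystander: steel bowl, 150 mm in diameter, 65 mm tall; point half-way up.
- mug_mid (a point): Bystander: white mug, 80 mm in diameter, 90 mm tall, with a handle; point half-way up.
Mind the look-alikes: they are no part of the job. What is shaped like the part that bears can_small_mid but pink or red is not meant.

How it is judged:
By the outcome, as a careful person would: the job done as asked, in the order asked, and still so for the second after the job is handed in, with the robot touching nothing.
It also fails if it takes over 48 s, if anything falls off the work surface, if the arm or the gripper's body presses on something with over 40 N, if the wrist force passes 120 N, or if a joint passes its speed limit or range.

## Working session

There is one attempt and no reset: what is moved stays moved. The work goes in short steps, Python scripts to look and compute and a tool call to move; the robot and the scene stay as the last step left them, time stands still between calls to the robot, and variables do not carry over. Pictures are saved under pics/ and viewed, at most 13 in all, crops included, and the job is handed in when it is done.

Besides the shell and the picture viewer there is one more tool, called after "Request:" in YAML: its name, and indented under it one key for each argument. step_arm: Moves the arm, as the interface text tells. Its arguments: {"type":"object","properties":{"rows":{"type":"array"},"newtons":{"type":"number"}},"required":["rows"]}

```bash
mkdir -p pics && cat > h.py <<'E'
import numpy as np, cv2
from station import arm
def cam(n):
    f=arm.grab_frame(n); im=f["color"]; h=im.shape[0]
    fl=h/2/np.tan(np.radians(f["vfov"])/2)
    R=cv2.Rodrigues(np.array(f["rvec"],float))[0]; t=np.array(f["tvec"],float).ravel()
    return im,np.array([[fl,0,f["cx"]],[0,fl,f["cy"]],[0,0,1]]),R,t,f
def ray(c,u,v):
    _,K,R,t,_=c
    return -R.T@t, R.T@np.linalg.inv(K)@np.array([u,v,1.])
def onz(c,u,v,z):
    o,d=ray(c,u,v); return o+d*(z-o[2])/d[2]
def proj(c,p):
    _,K,R,t,_=c; q=K@(R@np.array(p,float)+t); return q[:2]/q[2]
E
python3 - <<'E'
from h import *
for n in("side","top"):
    c=cam(n); cv2.imwrite(f"pics/{n}0.png",c[0]); print(n,[k for k in c[4]],c[1][0,0],-c[2].T@c[3],c[2][2])
print(arm.get_state())
E
```

```text
side ['color', 'vfov', 'cx', 'cy', 'rvec', 'tvec'] 475.40257248089773 [0.35526714 0.92554991 1.19264686] [ 0.17064075 -0.66012572 -0.73151608]
top ['color', 'vfov', 'cx', 'cy', 'rvec', 'tvec'] 370.3406726927253 [ 0.38277447 -0.07235247  1.17153242] [ 0.20950425  0.00192636 -0.97780584]
{'t': 0.1, 'q': array([-8.14887632e-01,  3.59330414e-01,  1.11478969e-02, -2.87713150e-04,
       -1.22412961e+00, -2.88081148e-01]), 'qd': array([ 0.00154585, -0.00250166,  0.00236613, -0.00014247, -0.0003891 ,
       -0.00084035]), 'joint_efforts': array([-1.32003886e-03, -5.84163237e+01,  2.93753332e+01,  7.01544419e+00,
        1.02435448e-02, -8.16376291e-05]), 'eef_pos': array([ 0.30414332, -0.60209496,  0.22570922]), 'ee_rot': array([ 3.14006247e+00, -1.71357904e-04, -2.67386294e+00]), 'force': array([-1.2091488 ,  0.13933589,  0.53010907]), 'moment': array([-0.08484864, -0.02758043,  0.04199728]), 'gripper_force': 0.0, 'width': 0.0877040670404533}
```

View pics/side0.png

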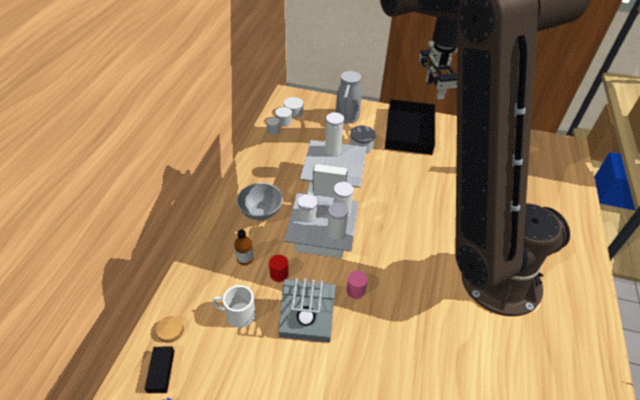

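View pics/top0.png

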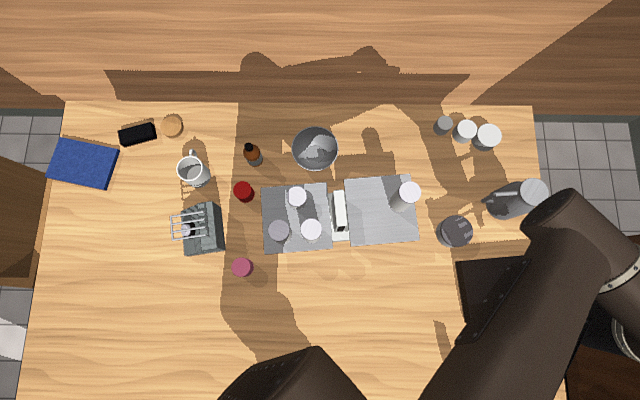

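The side view shows the tall can on pan_r near (335,130) and three shorter cans on pan_l near (307,208), (343,195) and (338,215). The console is at (307,310), with the pink and red look-alikes at (357,285) and (279,268). The top view shows the lids at (297,196), (311,229), (278,230) and (409,192), and the button at (187,230). Next I'll take enlarged crops.

```bash
python3 - <<'E'
import cv2,numpy as np
s=cv2.imread("pics/side0.png");t=cv2.imread("pics/top0.png")
a=cv2.resize(s[170:345,265:375],None,fx=4,fy=4,interpolation=cv2.INTER_CUBIC)[:600]
a=cv2.resize(s[175:345,265:375],(385,595),interpolation=cv2.INTER_CUBIC)
b=cv2.resize(t[175:275,160:430],(400*2,296),interpolation=cv2.INTER_CUBIC)
b1=cv2.resize(t[180:285,160:265],(400,300),interpolation=cv2.INTER_CUBIC)
b2=cv2.resize(t[170:260,255:425],(400,212),interpolation=cv2.INTER_CUBIC)
o=np.zeros((600,800,3),np.uint8);o[:595,:385]=a;o[:300,390:790]=b1;o[310:522,390:790]=b2
cv2.imwrite("pics/crop1.png",o)
E
```

```text
(no output)
```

View pics/crop1.png

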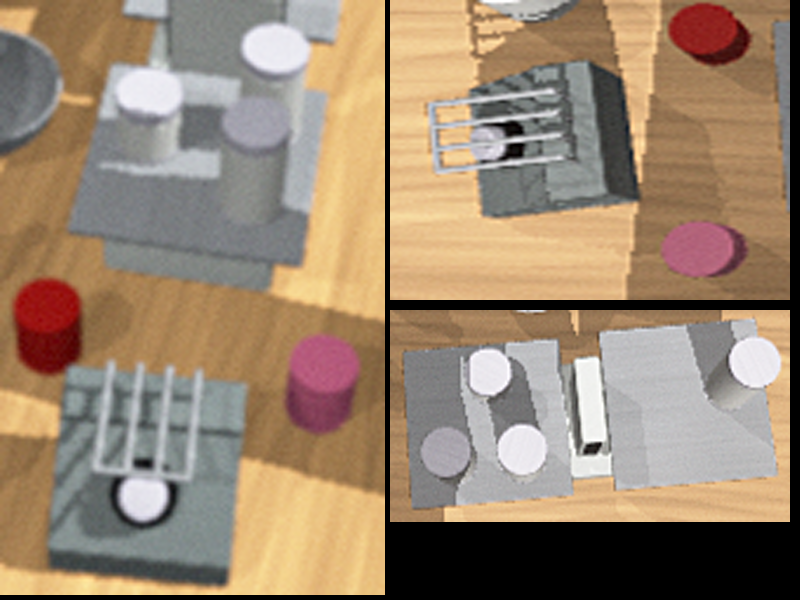

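The crops show the small can's lid at side (308,202) and top (297,195.5). The button is at side (306,316) and top (186,230), and the front rod corners are at top (171,216) and (172,240). Both look-alikes are the small can's size. Next I'll convert these to world positions.

```bash
cat >> h.py <<'E'
def tri(cs,ct,ps,pt):
    o1,d1=ray(cs,*ps);o2,d2=ray(ct,*pt)
    d1=d1/np.linalg.norm(d1);d2=d2/np.linalg.norm(d2)
    k=np.linalg.lstsq(np.c_[d1,-d2],o2-o1,rcond=None)[0]
    a,b=o1+k[0]*d1,o2+k[1]*d2
    return (a+b)/2,np.linalg.norm(a-b)
def blob(im,lo,hi,win):
    x0,y0,x1,y1=win
    m=cv2.inRange(cv2.cvtColor(im[y0:y1,x0:x1],cv2.COLOR_BGR2HSV),lo,hi)
    n,l,st,ce=cv2.connectedComponentsWithStats(m)
    i=1+np.argmax(st[1:,4]); return ce[i]+[x0,y0],st[i]
E
python3 - <<'E'
from h import *
np.set_printoptions(precision=4,suppress=True)
s=cam("side");t=cam("top")
P=lambda n,ps,pt:print(n,*tri(s,t,ps,pt))
W=((0,0,205),(180,60,255))
for n,ws,wt,z in [("small",(296,192,320,211),(287,185,308,207),.157),("medB",(330,178,356,198),(300,217,323,241),.197),("button",(298,309,315,326),(178,222,192,238),.086),("large",(322,110,348,128),(396,178,424,206),.253)]:
    ps,a=blob(s[0],*W,ws);pt,b=blob(t[0],*W,wt);P(n,ps,pt);print(ps,a,pt,b,onz(s,*ps,z),onz(t,*pt,z))
P("medA",(265+255/3.5,175+124/3.5),(255+56/2.353,170+142/2.353))
pk,a=blob(t[0],(150,60,60),(179,255,255),(228,255,256,280));print("pink",pk,a,onz(t,*pk,.065))
P("pink",(265+323/3.5,175+363/3.5),pk)
for p in [(171,216.1),(172.3,239.9)]:print("rod",onz(t,*p,.142))
c=lambda x,y:(255+(x-390)/2.353,170+(y-310)/2.353)
print("panR",[onz(t,*c(*p),.108)[:2] for p in[(600,332),(757,320),(777,474),(614,490)]])
print("panL",[onz(t,*c(*p),.092)[:2] for p in[(404,351),(556,341),(573,494),(412,507)]])
r=lambda x,y:(160+(x-390)/3.81,180+y/2.857)
print("console top edge z.106",[onz(t,*r(*p),.106)[:2] for p in[(593,62),(637,200)]])
E
```

```text
small [ 0.6075 -0.0114  0.1594] 0.0035404221728528246
[307.3116 200.1767] [  1   0  20  16 215] [296.6607 195.8786] [  2   2  17  19 280] [ 0.6099 -0.0138  0.157 ] [ 0.6062 -0.0113  0.157 ]
medB [ 0.5094 -0.0532  0.1977] 0.0021218079241574804
[343.614  188.3907] [  4   4  20  14 215] [310.8362 228.8879] [  1   2  21  21 348] [ 0.5106 -0.054   0.197 ] [ 0.5084 -0.0532  0.197 ]
button [0.5151 0.3179 0.0772] 0.007639341264480433
[305.5565 316.6957] [  2   3  12  11 115] [186.5 231.8] [ 4  7 10  7 30] [0.5177 0.3226 0.086 ] [0.5103 0.3144 0.086 ]
large [ 0.6005 -0.3051  0.2532] 0.0018664844554103957
[334.8511 117.6241] [  5   3  17  10 141] [409.8842 191.4763] [  3   1  22  24 380] [ 0.6015 -0.3056  0.253 ] [ 0.5996 -0.3051  0.253 ]
medA [0.5057 0.032  0.1924] 0.0030230257753568906
pink [241.8732 266.9351] [  3   3  23  19 339] [0.411  0.1505 0.065 ]
pink [0.4125 0.1516 0.0597] 0.002779689170914711
rod [0.5475 0.3419 0.142 ]
rod [0.4807 0.332  0.142 ]
panR [array([ 0.6687, -0.1485]), array([ 0.6866, -0.3473]), array([ 0.492 , -0.3635]), array([ 0.4705, -0.1646])]
panL [array([0.6453, 0.1003]), array([ 0.6606, -0.0934]), array([ 0.4664, -0.1155]), array([0.4485, 0.0821])]
console top edge z.106 [array([0.5973, 0.2362]), array([0.4569, 0.1934])]
```

Request:
step_arm:
  rows:
    - [0.02,0.02,0.04,0,0.0876]
    - [0.05,0.06,0.08,-0.05,0.0876]
    - [0.07,0.1,0.11,-0.1,0.0876]
    - [0.09,0.14,0.12,-0.15,0.0876]
    - [0.11,0.18,0.12,-0.2,0.0876]
    - [0.13,0.22,0.12,-0.25,0.0876]
    - [0.15,0.26,0.12,-0.3,0.0876]
    - [0.17,0.3,0.12,-0.35,0.0876]
    - [0.19,0.34,0.12,-0.4,0.0876]
    - [0.21,0.38,0.12,-0.45,0.0876]
    - [0.23,0.42,0.12,-0.47,0.0876]
    - [0.25,0.46,0.12,-0.47,0.0876]
    - [0.27,0.5,0.11,-0.47,0.0876]
    - [0.285,0.54,0.1,-0.47,0.0876]
    - [0.3,0.575,0.08,-0.47,0.0876]
    - [0.303,0.59,0.06,-0.47,0.0876]
    - [0.303,0.59,0.04,-0.47,0.0876]
    - [0.303,0.59,0.03,-0.47,0.0876]
    - [0.303,0.59,0.03,-0.47,0.0876]

```text
t: 2.1
eef_pos: [0.6065, -0.0127, 0.2551]
ee_rot: [-3.141, -0.003, 3.139]
force: [-0.2, -1.0, -1.4]
width: 0.0875
gripper_force: 0.0
```

Request:
step_arm:
  rows:
    - [0,0.001,-0.03,0,0.0876]
    - [0,0.001,-0.06,0,0.0876]
    - [0,0.001,-0.09,0,0.0876]
    - [0,0.001,-0.11,0,0.0876]
    - [0,0.001,-0.122,0,0.0876]
    - [0,0.001,-0.13,0,0.0876]
    - [0,0.001,-0.13,0,0.0876]
    - [0,0.001,-0.13,0,0.07]
    - [0,0.001,-0.13,0,0.06]
    - [0,0.001,-0.13,0,0.05]
    - [0,0.001,-0.13,0,0.045]
    - [0,0.001,-0.13,0,0.045]
    - [0,0.001,-0.13,0,0.045]
    - [0,0.001,-0.13,0,0.045]
  newtons: 15

```text
t: 3.5
eef_pos: [0.6075, -0.0113, 0.127]
ee_rot: [3.141, 0.001, 3.14]
force: [-0.3, 0.5, 4.1]
width: 0.0561
gripper_force: 15.0
```

Request:
step_arm:
  rows:
    - [0,0,0.01,0,0.045]
    - [0,0,0.03,0,0.045]
    - [0,0,0.06,0,0.045]
    - [0,0,0.095,0,0.045]
    - [0,-0.01,0.12,0,0.045]
    - [-0.01,-0.035,0.135,0,0.045]
    - [-0.025,-0.07,0.14,0,0.045]
    - [-0.04,-0.11,0.14,0,0.045]
    - [-0.055,-0.15,0.14,0,0.045]
    - [-0.07,-0.19,0.14,0,0.045]
    - [-0.083,-0.225,0.13,0,0.045]
    - [-0.0875,-0.239,0.11,0,0.045]
    - [-0.0875,-0.239,0.085,0,0.045]
    - [-0.0875,-0.239,0.06,0,0.045]
    - [-0.0875,-0.239,0.042,0,0.045]
    - [-0.0875,-0.239,0.03,0,0.045]
    - [-0.0875,-0.239,0.024,0,0.045]
    - [-0.0875,-0.239,0.024,0,0.045]
    - [-0.0875,-0.239,0.024,0,0.045]

```text
t: 5.4
eef_pos: [0.5204, -0.2506, 0.1514]
ee_rot: [-3.141, 0.001, 3.14]
force: [1.1, -0.7, -0.1]
width: 0.0556
gripper_force: 15.0
```

```bash
python3 - <<'E'
from h import *
s=cam("side");cv2.imwrite("pics/s2.png",cv2.resize(s[0][95:275,280:400],(520,600*130//100),interpolation=cv2.INTER_CUBIC)[:600])
E
```

```text
(no output)
```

View pics/s2.png

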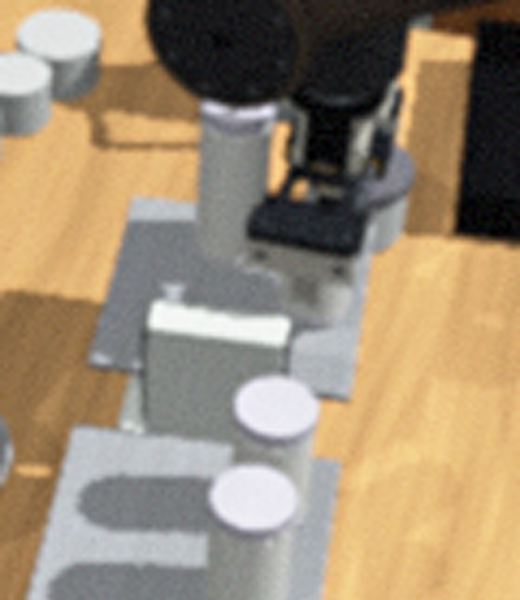

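The can is held just above pan_r, clear of the tall can and the column. I'll lower it slowly and release.

Request:
step_arm:
  rows:
    - [0,0,-0.002,0,0.045]
    - [0,0,-0.004,0,0.045]
    - [0,0,-0.006,0,0.045]
    - [0,0,-0.008,0,0.045]
    - [0,0,-0.0095,0,0.045]
    - [0,0,-0.011,0,0.045]
    - [0,0,-0.011,0,0.045]
    - [0,0,-0.011,0,0.058]
    - [0,0,-0.011,0,0.062]
    - [0,0,-0.011,0,0.068]
    - [0,0,-0.011,0,0.076]
    - [0,0,-0.011,0,0.08]
    - [0,0,-0.011,0,0.08]
    - [0,0,0.01,0,0.08]
    - [0,0,0.04,0,0.08]
    - [0,0,0.08,0,0.08]
    - [0,0,0.12,0,0.08]
    - [0,0.03,0.14,0,0.08]
    - [0,0.07,0.14,0,0.08]

```text
t: 7.35
eef_pos: [0.5212, -0.1811, 0.2942]
ee_rot: [-3.14, 0.006, 3.137]
force: [1.0, 0.5, -0.3]
width: 0.08
gripper_force: 0.0
```

Request:
step_arm:
  rows:
    - [-0.01,0.03,0,0.14,0.08]
    - [-0.02,0.06,0,0.28,0.08]
    - [-0.03,0.1,0,0.42,0.08]
    - [-0.045,0.14,0,0.56,0.08]
    - [-0.06,0.18,0,0.7,0.08]
    - [-0.075,0.22,0,0.85,0.08]
    - [-0.085,0.26,0,1.0,0.08]
    - [-0.095,0.29,0,1.15,0.08]
    - [-0.103,0.315,-0.02,1.3,0.08]
    - [-0.1085,0.3315,-0.05,1.45,0.08]
    - [-0.1085,0.3315,-0.08,1.6,0.08]
    - [-0.1085,0.3315,-0.11,1.71,0.085]
    - [-0.1085,0.3315,-0.14,1.71,0.085]
    - [-0.1085,0.3315,-0.16,1.71,0.085]
    - [-0.1085,0.3315,-0.16,1.71,0.085]

```text
t: 8.85
eef_pos: [0.4098, 0.1498, 0.1283]
ee_rot: [3.137, -0.003, -1.434]
force: [-1.0, -0.1, 0.9]
width: 0.0848
gripper_force: 0.0
```

```bash
python3 - <<'E'
from h import *
print(arm.get_state()["q"])
s=cam("side");t=cam("top")
a=cv2.resize(s[0][95:345,250:400],(360,600),interpolation=cv2.INTER_CUBIC)
b=cv2.resize(t[0][160:300,160:430],(430,223),interpolation=cv2.INTER_CUBIC)
o=np.zeros((600,795,3),np.uint8);o[:,:360]=a;o[:223,362:792]=b
o[230:600,362:792]=cv2.resize(t[0][170:260,255:360],(430,370),interpolation=cv2.INTER_CUBIC)
cv2.imwrite("pics/c3.png",o)
E
```

```text
[ 8.05030484e-01  5.76810506e-02 -6.26368578e-01 -7.62460983e-04
 -8.91761752e-01 -6.67958815e-01]
```

View pics/c3.png

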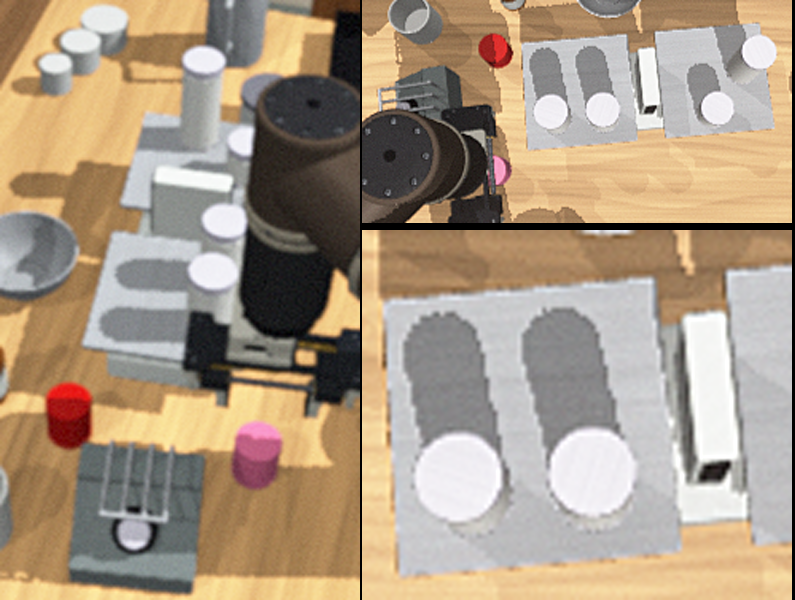

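Small can stands upright on pan_r, two medium cans on pan_l, and the pink cup's lid is at side (357.5,278). I'll check the pan level and the pink position numerically.

```bash
python3 - <<'E'
from h import *
np.set_printoptions(precision=4,suppress=True)
s=cam("side");t=cam("top")
W=((0,0,205),(180,60,255))
for n,ws,wt,z in [("medB",(330,178,356,198),(300,217,323,241),.205),("medA",(326,196,352,219),(266,217,292,241),.205),("small",(340,145,360,160),(375,215,395,240),.165),("large",(322,110,348,128),(396,178,424,206),.245)]:
    ps,a=blob(s[0],*W,ws);pt,b=blob(t[0],*W,wt);p,e=tri(s,t,ps,pt);print(n,p,e,"want z",z,a[4],b[4])
pk,a=blob(s[0],(150,40,190),(179,255,255),(340,262,375,305));print(pk,a,onz(s,*pk,.065),onz(s,357.5,278.3,.065))
E
```

```text
medB [ 0.5103 -0.0534  0.2053] 0.003791029013590264 want z 0.205 209 367
medA [0.5066 0.0336 0.2111] 0.007456837883045492 want z 0.205 291 380
small [ 0.526  -0.2514  0.1638] 0.014207641696281326 want z 0.165 103 335
large [ 0.6016 -0.3044  0.246 ] 0.00033877750298314576 want z 0.245 146 396
[356.9487 277.4872] [  8   9  19  15 195] [0.4154 0.1514 0.065 ] [0.4133 0.1537 0.065 ]
```

The pans are level. Next I'll pick up the pink cup to use as a pusher. The fingers can't fit between the rods with the tool held vertical, so I'll put the cup back afterwards.

Request:
step_arm:
  rows:
    - [0.001,0,-0.03,0,0.085]
    - [0.001,0,-0.06,0,0.085]
    - [0.001,0,-0.08,0,0.085]
    - [0.001,0,-0.09,0,0.085]
    - [0.001,0,-0.09,0,0.085]
    - [0.001,0,-0.09,0,0.07]
    - [0.001,0,-0.09,0,0.06]
    - [0.001,0,-0.09,0,0.05]
    - [0.001,0,-0.09,0,0.045]
    - [0.001,0,-0.09,0,0.045]
    - [0.001,0,-0.09,0,0.045]
    - [0.001,0,-0.09,0,0.045]
  newtons: 40

```text
t: 10.25
eef_pos: [0.4126, 0.1513, 0.0411]
ee_rot: [-3.141, 0.0, -1.434]
force: [-1.9, -0.1, 5.4]
width: 0.0553
gripper_force: 40.0
```

Request:
step_arm:
  rows:
    - [0,0,0.01,0,0.045]
    - [0,0,0.04,0,0.045]
    - [0,0,0.08,0,0.045]
    - [0,0,0.12,0,0.045]
    - [0.005,0.015,0.155,0,0.045]
    - [0.02,0.045,0.175,0,0.045]
    - [0.035,0.085,0.175,0,0.045]
    - [0.05,0.125,0.175,0,0.045]
    - [0.07,0.165,0.175,0,0.045]
    - [0.085,0.205,0.175,0,0.045]
    - [0.095,0.235,0.17,0,0.045]
    - [0.0965,0.242,0.15,0,0.045]
    - [0.0965,0.242,0.12,0,0.045]
    - [0.0965,0.242,0.095,0,0.045]
    - [0.0965,0.242,0.08,0,0.045]
    - [0.0965,0.242,0.0705,0,0.045]
    - [0.0965,0.242,0.0705,0,0.045]
    - [0.0965,0.242,0.0705,0,0.045]

```text
t: 12.05
eef_pos: [0.5092, 0.3933, 0.112]
ee_rot: [-3.141, 0.0, -1.434]
force: [0.9, 0.4, -0.1]
width: 0.0551
gripper_force: 40.0
```

```bash
python3 - <<'E'
from h import *
s=cam("side");t=cam("top")
a=cv2.resize(s[0][250:370,250:370],(390,390),interpolation=cv2.INTER_CUBIC)
b=cv2.resize(t[0][170:290,130:250],(390,390),interpolation=cv2.INTER_CUBIC)
cv2.imwrite("pics/c4.png",np.hstack([a,b]))
st=arm.get_state();print(st["eef_pos"],st["force"],st["q"])
E
```

```text
[0.50935657 0.3935298  0.1124295 ] [-0.52975401  0.33389286 -1.18826045] [ 9.60543756e-01  3.96141354e-01 -2.08102999e-01  3.13886965e-04
 -9.64650935e-01 -8.23597842e-01]
```

View pics/c4.png

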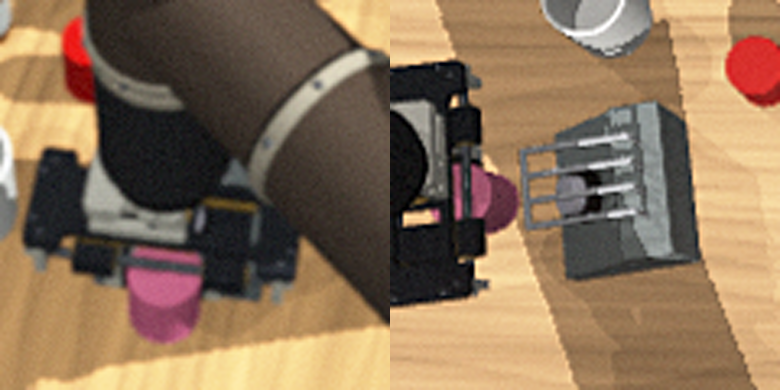

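The side crop shows the cup held upright in front of the console at (165,290). The top crop shows it lined up with the rods' middle (cross rod at column 525). Next is a slow advance along the console's x.

Request:
step_arm:
  rows:
    - [0.0014,-0.01,-0.001,0,0.045]
    - [0.0025,-0.018,-0.001,0,0.045]
    - [0.0034,-0.024,-0.001,0,0.045]
    - [0.0038,-0.027,-0.001,0,0.045]
    - [0.0038,-0.027,-0.001,0,0.045]
    - [0.0038,-0.027,-0.001,0,0.045]

```text
t: 12.75
eef_pos: [0.5128, 0.366, 0.1102]
ee_rot: [-3.141, 0.0, -1.434]
force: [-0.9, -0.9, 0.8]
width: 0.0554
gripper_force: 40.0
```

Request:
step_arm:
  rows:
    - [0.0002,-0.0015,0,0,0.045]
    - [0.0004,-0.003,0,0,0.045]
    - [0.0004,-0.003,0,0,0.045]
    - [0.0004,-0.003,0,0,0.045]

```text
t: 13.15
eef_pos: [0.513, 0.3631, 0.11]
ee_rot: [3.142, -0.0, -1.434]
force: [-0.3, 0.2, -1.7]
width: 0.0552
gripper_force: 40.0
```

Request:
step_arm:
  rows:
    - [0.0002,-0.0015,0,0,0.045]
    - [0.0004,-0.003,0,0,0.045]
    - [0.0004,-0.003,0,0,0.045]
    - [0.0004,-0.003,0,0,0.045]

```text
t: 13.55
eef_pos: [0.5135, 0.3606, 0.1101]
ee_rot: [-3.141, 0.001, -1.434]
force: [-0.7, 4.2, -1.8]
width: 0.0551
gripper_force: 40.0
```

Request:
step_arm:
  rows:
    - [0.0002,-0.0015,0,0,0.045]
    - [0.0003,-0.002,0,0,0.045]
    - [0.0003,-0.002,0,0,0.045]
    - [0.0003,-0.002,0,0,0.045]

```text
t: 13.95
eef_pos: [0.5137, 0.3592, 0.11]
ee_rot: [-3.141, 0.002, -1.434]
force: [-1.6, 6.7, -4.0]
width: 0.0551
gripper_force: 40.0
```

```bash
python3 - <<'E'
from h import *
F=[]
for i in range(4):
    t=cam("top");F.append(arm.get_state()["force"])
print(np.mean(F,0),arm.get_state()["eef_pos"])
s=cam("side")
a=cv2.resize(s[0][270:350,260:350],(395,351),interpolation=cv2.INTER_CUBIC)
b=cv2.resize(t[0][195:265,150:230],(400,350),interpolation=cv2.INTER_CUBIC)
cv2.imwrite("pics/c5.png",np.hstack([a[:350],b]))
E
```

```text
[-1.83901899  6.57145645 -4.06211837] [0.51368568 0.35918544 0.10993355]
```

View pics/c5.png

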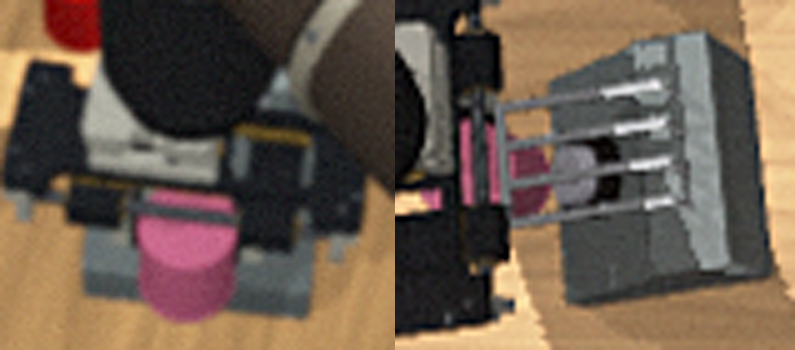

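The cup's wall is pushing the button's front edge, with heavy friction at 6.6 N. I'll back off, raise 3.5 mm so the bottom rim rides onto the button's face, and advance again.

Request:
step_arm:
  rows:
    - [-0.0008,0.006,0,0,0.045]
    - [-0.0011,0.008,0.002,0,0.045]
    - [-0.0011,0.008,0.0035,0,0.045]
    - [-0.0011,0.008,0.0035,0,0.045]
    - [-0.0006,0.004,0.0035,0,0.045]
    - [-0.0003,0.002,0.0035,0,0.045]
    - [0,0,0.0035,0,0.045]
    - [0.0001,-0.001,0.0035,0,0.045]
    - [0.0001,-0.001,0.0035,0,0.045]

```text
t: 15.1
eef_pos: [0.5139, 0.3582, 0.1135]
ee_rot: [-3.141, 0.002, -1.434]
force: [-1.9, 5.5, -3.4]
width: 0.0551
gripper_force: 40.0
```

Request:
step_arm:
  rows:
    - [0.0001,-0.001,0,0,0.045]
    - [0.0003,-0.002,0,0,0.045]
    - [0.0003,-0.002,0,0,0.045]
    - [0.0003,-0.002,0,0,0.045]

```text
t: 15.5
eef_pos: [0.5141, 0.3564, 0.1136]
ee_rot: [-3.141, 0.003, -1.434]
force: [-1.8, 7.3, -3.0]
width: 0.0553
gripper_force: 40.0
```

Request:
step_arm:
  rows:
    - [0.0001,-0.001,0,0,0.045]
    - [0.0003,-0.002,0,0,0.045]
    - [0.0003,-0.002,0,0,0.045]
    - [0.0003,-0.002,0,0,0.045]

```text
t: 15.9
eef_pos: [0.5145, 0.3545, 0.1136]
ee_rot: [-3.141, 0.003, -1.434]
force: [-1.7, 6.5, -3.6]
width: 0.0552
gripper_force: 40.0
```

Request:
step_arm:
  rows:
    - [0.0001,-0.001,0,0,0.045]
    - [0.0003,-0.002,0,0,0.045]
    - [0.0003,-0.002,0,0,0.045]
    - [0.0003,-0.002,0,0,0.045]

```text
t: 16.3
eef_pos: [0.5148, 0.3527, 0.1137]
ee_rot: [-3.14, 0.003, -1.434]
force: [-1.4, 6.3, -3.3]
width: 0.0552
gripper_force: 40.0
```

```bash
python3 - <<'E'
from h import *
s=cam("side");t=cam("top");print(arm.get_state()["moment"])
a=cv2.resize(s[0][270:350,260:350],(395,351),interpolation=cv2.INTER_CUBIC)
b=cv2.resize(t[0][195:265,150:230],(400,350),interpolation=cv2.INTER_CUBIC)
cv2.imwrite("pics/c6.png",np.hstack([a[:350],b]))
E
```

```text
[2.90989552 0.79717663 0.00778264]
```

View pics/c6.png

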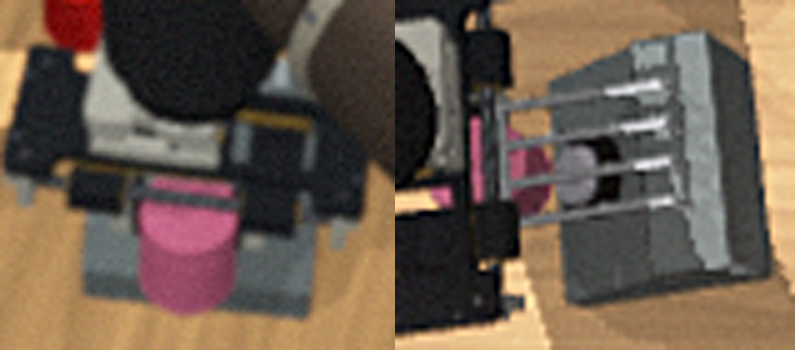

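The top crop shows the cup's front edge still at (550,185) while the gripper has moved on, so the cup is pivoting in the pads. I'll back off, set it down at its own spot so it stands straight, and regrasp lower. Then the press line runs through the pads.

Request:
step_arm:
  rows:
    - [-0.001,0.01,0,0,0.045]
    - [-0.003,0.03,0,0,0.045]
    - [-0.005,0.042,0.02,0,0.045]
    - [-0.005,0.042,0.06,0,0.045]
    - [-0.005,0.042,0.1,0,0.045]
    - [-0.015,0.02,0.11,0,0.045]
    - [-0.03,-0.02,0.11,0,0.045]
    - [-0.045,-0.06,0.11,0,0.045]
    - [-0.06,-0.1,0.11,0,0.045]
    - [-0.08,-0.14,0.11,0,0.045]
    - [-0.095,-0.18,0.1,0,0.045]
    - [-0.102,-0.2015,0.07,0,0.045]
    - [-0.102,-0.2015,0.03,0,0.045]
    - [-0.102,-0.2015,-0.01,0,0.045]
    - [-0.102,-0.2015,-0.045,0,0.045]
    - [-0.102,-0.2015,-0.065,0,0.045]
    - [-0.102,-0.2015,-0.068,0,0.045]
    - [-0.102,-0.2015,-0.07,0,0.045]
    - [-0.102,-0.2015,-0.072,0,0.045]
    - [-0.102,-0.2015,-0.072,0,0.045]

```text
t: 18.4
eef_pos: [0.4135, 0.1506, 0.043]
ee_rot: [-3.14, 0.001, -1.433]
force: [-1.4, -0.3, 2.0]
width: 0.0554
gripper_force: 40.0
```

Request:
step_arm:
  rows:
    - [0,0,0,0,0.058]
    - [0,0,0,0,0.062]
    - [0,0,0,0,0.075]
    - [0,0,0,0,0.085]
    - [0,0,0,0,0.085]
    - [0,0,-0.008,0,0.085]
    - [0,0,-0.016,0,0.085]
    - [0,0,-0.0235,0,0.085]
    - [0,0,-0.0235,0,0.085]
    - [0,0,-0.0235,0,0.085]

```text
t: 19.4
eef_pos: [0.4125, 0.1493, 0.0176]
ee_rot: [3.141, -0.001, -1.434]
force: [-0.3, 0.2, 0.3]
width: 0.0854
gripper_force: 0.0
```

```bash
python3 - <<'E'
from h import *
st=arm.get_state();print(st["eef_pos"],st["force"])
s=cam("side");t=cam("top")
a=cv2.resize(s[0][250:350,260:390],(395,304),interpolation=cv2.INTER_CUBIC)
b=cv2.resize(t[0][170:290,150:280],(395,304),interpolation=cv2.INTER_CUBIC)
cv2.imwrite("pics/c7.png",np.hstack([a,b]))
pk,x=blob(s[0],(150,40,150),(179,255,255),(335,262,380,305));print(pk,x)
E
```

```text
[0.41251591 0.14927193 0.01758682] [-0.26623955  0.1906904   0.3212079 ]
[355.53289474 283.65789474] [ 12  17  19  12 152]
```

View pics/c7.png

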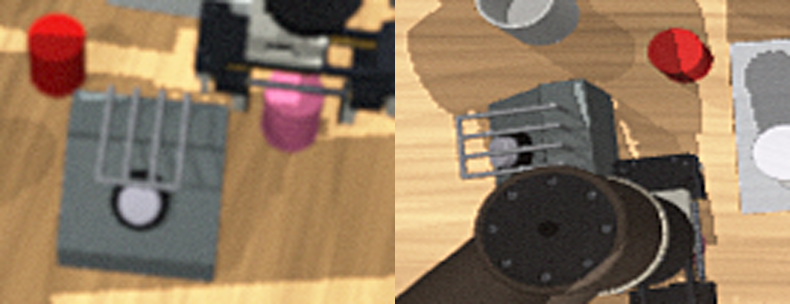

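The cup stands upright between the open fingers (side crop (290,115)), and the button is up and undamaged at (140,205). I'll check where the cup's foot stands now compared with the start.

```bash
python3 - <<'E'
from h import *
c=cam("side"); 
for nm,im in(("now",c[0]),("start",cv2.imread("pics/side0.png"))):
    m=cv2.inRange(cv2.cvtColor(im[262:315,335:380],cv2.COLOR_BGR2HSV),(150,50,50),(179,255,255))
    ys,xs=np.nonzero(m); 
    bot=[ys[xs==x].max() for x in range(16,28) if (xs==x).any()]
    print(nm,xs.min()+335,xs.max()+335,max(bot)+262,onz(c,335+(xs.min()+xs.max())/2,max(bot)+262,0))
E
```

```text
now 346 366 299 [0.40621275 0.18020081 0.        ]
start 347 367 298 [0.40411807 0.17612737 0.        ]
```

Request:
step_arm:
  rows:
    - [0,0.003,0,0,0.085]
    - [0,0.0055,0,0,0.085]
    - [0,0.0055,0,0,0.085]
    - [0,0.0055,0,0,0.07]
    - [0,0.0055,0,0,0.06]
    - [0,0.0055,0,0,0.05]
    - [0,0.0055,0,0,0.045]
    - [0,0.0055,0,0,0.045]
    - [0,0.0055,0,0,0.045]
    - [0,0.0055,0,0,0.045]
  newtons: 60

```text
t: 20.55
eef_pos: [0.4127, 0.155, 0.0181]
ee_rot: [3.142, -0.0, -1.434]
force: [-0.1, -0.2, 0.5]
width: 0.0555
gripper_force: 60.0
```

Request:
step_arm:
  rows:
    - [0,0,0.01,0,0.045]
    - [0,0,0.04,0,0.045]
    - [0,0,0.08,0,0.045]
    - [0,0,0.12,0,0.045]
    - [0.005,0.01,0.16,0,0.045]
    - [0.02,0.04,0.175,0,0.045]
    - [0.035,0.08,0.175,0,0.045]
    - [0.05,0.12,0.175,0,0.045]
    - [0.07,0.16,0.175,0,0.045]
    - [0.085,0.2,0.175,0,0.045]
    - [0.095,0.23,0.17,0,0.045]
    - [0.0965,0.238,0.15,0,0.045]
    - [0.0965,0.238,0.12,0,0.045]
    - [0.0965,0.238,0.095,0,0.045]
    - [0.0965,0.238,0.08,0,0.045]
    - [0.0965,0.238,0.073,0,0.045]
    - [0.0985,0.226,0.073,0,0.045]
    - [0.0998,0.215,0.073,0,0.045]
    - [0.1,0.211,0.073,0,0.045]
    - [0.1,0.211,0.073,0,0.045]

```text
t: 22.55
eef_pos: [0.5132, 0.3654, 0.0923]
ee_rot: [-3.14, 0.001, -1.435]
force: [0.0, 0.2, -1.4]
width: 0.0555
gripper_force: 60.0
```

Request:
step_arm:
  rows:
    - [0.0002,-0.0015,0,0,0.045]
    - [0.0004,-0.003,0,0,0.045]
    - [0.0006,-0.0045,0,0,0.045]
    - [0.0006,-0.0045,0,0,0.045]

```text
t: 22.95
eef_pos: [0.5134, 0.3617, 0.0911]
ee_rot: [-3.141, 0.0, -1.434]
force: [0.3, 0.2, -0.9]
width: 0.0552
gripper_force: 60.0
```

Request:
step_arm:
  rows:
    - [0.0002,-0.0015,0,0,0.045]
    - [0.0004,-0.0025,0,0,0.045]
    - [0.0004,-0.0025,0,0,0.045]
    - [0.0004,-0.0025,0,0,0.045]

```text
t: 23.35
eef_pos: [0.5137, 0.3602, 0.091]
ee_rot: [-3.141, 0.002, -1.434]
force: [-0.4, 5.1, -3.1]
width: 0.0556
gripper_force: 60.0
```

Request:
step_arm:
  rows:
    - [0.0002,-0.0015,0,0,0.045]
    - [0.0004,-0.003,0,0,0.045]
    - [0.0004,-0.003,0,0,0.045]
    - [0.0004,-0.003,0,0,0.045]

```text
t: 23.75
eef_pos: [0.5144, 0.3563, 0.0915]
ee_rot: [-3.141, 0.0, -1.433]
force: [-0.1, 2.4, 1.1]
width: 0.0554
gripper_force: 60.0
```

Request:
step_arm:
  rows:
    - [0.0002,-0.0015,0,0,0.045]
    - [0.0003,-0.002,0,0,0.045]
    - [0.0003,-0.002,0,0,0.045]

```text
t: 24.05
eef_pos: [0.5147, 0.3543, 0.0913]
ee_rot: [-3.141, 0.001, -1.434]
force: [-0.3, 3.7, 0.7]
width: 0.0557
gripper_force: 60.0
```

Request:
step_arm:
  rows:
    - [0,0,-0.001,0,0.045]
    - [0,0,-0.002,0,0.045]
    - [0,0,-0.003,0,0.045]
    - [0,0,-0.003,0,0.045]

```text
t: 24.45
eef_pos: [0.5146, 0.3538, 0.0881]
ee_rot: [-3.142, -0.0, -1.434]
force: [-0.7, 1.1, 4.7]
width: 0.0554
gripper_force: 60.0
```

Request:
step_arm:
  rows:
    - [0,0,-0.001,0,0.045]
    - [0,0,-0.0015,0,0.045]
    - [0,0,-0.0015,0,0.045]

```text
t: 24.75
eef_pos: [0.5147, 0.3543, 0.0873]
ee_rot: [-3.141, 0.0, -1.434]
force: [-0.5, 0.7, 8.5]
width: 0.0551
gripper_force: 60.0
```

Request:
step_arm:
  rows:
    - [0,0,-0.001,0,0.045]
    - [0,0,-0.002,0,0.045]
    - [0,0,-0.002,0,0.045]
    - [0,0,-0.002,0,0.045]

```text
t: 25.15
eef_pos: [0.5152, 0.3551, 0.0861]
ee_rot: [-3.139, 0.002, -1.433]
force: [-1.1, 3.3, 12.0]
width: 0.0551
gripper_force: 60.0
```

```bash
python3 - <<'E'
from h import *
s=cam("side");t=cam("top")
F=[]
for i in range(3): cam("top");F.append(arm.get_state()["force"])
print(np.mean(F,0),arm.get_state()["eef_pos"])
t0=cv2.imread("pics/top0.png")
a=cv2.resize(t0[195:265,150:230],(400,350),interpolation=cv2.INTER_CUBIC)
b=cv2.resize(t[0][195:265,150:230],(400,350),interpolation=cv2.INTER_CUBIC)
cv2.imwrite("pics/c8.png",np.hstack([a,b]))
E
```

```text
[-2.36704738  2.78261956 11.25711709] [0.5151885  0.35514093 0.0861254 ]
```

View pics/c8.png

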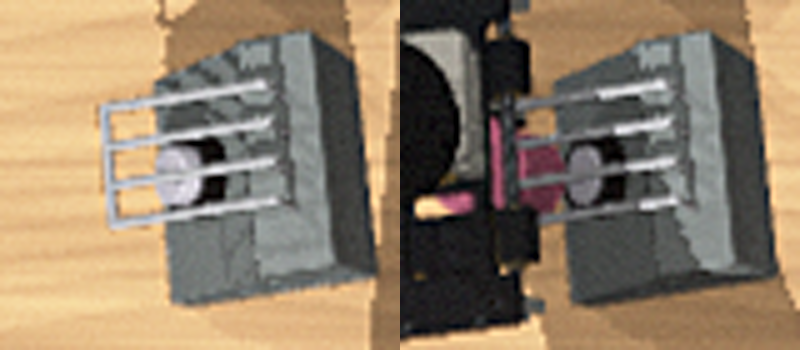

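In the second crop the disc has sunk back by about its travel, from columns 155–200 to 565–605 with black collar now showing on its left. The axial force is about 10 N against a 5 N spring, so the button is fully down. I'll back off and put the cup back.

Request:
step_arm:
  rows:
    - [0,0.002,0.003,0,0.045]
    - [-0.0005,0.006,0.005,0,0.045]
    - [-0.002,0.016,0.005,0,0.045]
    - [-0.005,0.036,0.01,0,0.045]
    - [-0.006,0.042,0.05,0,0.045]
    - [-0.006,0.042,0.09,0,0.045]
    - [-0.012,0.03,0.13,0,0.045]
    - [-0.025,0,0.14,0,0.045]
    - [-0.04,-0.04,0.14,0,0.045]
    - [-0.055,-0.08,0.14,0,0.045]
    - [-0.07,-0.12,0.14,0,0.045]
    - [-0.09,-0.16,0.14,0,0.045]
    - [-0.1025,-0.195,0.13,0,0.045]
    - [-0.1025,-0.204,0.1,0,0.045]
    - [-0.1025,-0.204,0.06,0,0.045]
    - [-0.1025,-0.204,0.02,0,0.045]
    - [-0.1025,-0.204,-0.02,0,0.045]
    - [-0.1025,-0.204,-0.05,0,0.045]
    - [-0.1025,-0.204,-0.06,0,0.045]
    - [-0.1025,-0.204,-0.06,0,0.045]

```text
t: 27.4
eef_pos: [0.4114, 0.1499, 0.0236]
ee_rot: [3.139, -0.002, -1.433]
force: [0.7, 0.9, -0.6]
width: 0.0556
gripper_force: 60.0
```

Request:
step_arm:
  rows:
    - [0.0005,0.001,-0.002,0,0.045]
    - [0.0005,0.001,-0.004,0,0.045]
    - [0.0005,0.001,-0.0055,0,0.045]
    - [0.0005,0.001,-0.0055,0,0.045]
    - [0.0005,0.001,-0.0055,0,0.058]
    - [0.0005,0.001,-0.0055,0,0.065]
    - [0.0005,0.001,-0.0055,0,0.08]
    - [0.0005,0.001,-0.0055,0,0.085]
    - [0.0005,0.001,-0.0055,0,0.085]
    - [0.0005,0.001,0.02,0,0.085]
    - [0.0005,0.001,0.06,0,0.085]
    - [0.0005,0.001,0.1,0,0.085]
    - [0.0005,0.001,0.14,0,0.085]
    - [0.0005,0.001,0.18,0,0.085]
    - [0.0005,0.001,0.2,0,0.085]
    - [0.0005,0.001,0.2,0,0.085]

```text
t: 29.0
eef_pos: [0.4138, 0.152, 0.2279]
ee_rot: [-3.136, 0.003, -1.433]
force: [0.3, 0.2, -0.7]
width: 0.0848
gripper_force: 0.0
```

```bash
python3 - <<'E'
from h import *
s=cam("side");t=cam("top");np.set_printoptions(precision=4,suppress=True)
W=((0,0,205),(180,60,255))
for n,ws,wt,z in [("medB",(330,178,356,198),(300,217,323,241),.205),("large",(322,110,348,128),(396,178,424,206),.245)]:
    ps,_=blob(s[0],*W,ws);pt,_=blob(t[0],*W,wt);print(n,tri(s,t,ps,pt),"want",z)
print("button",blob(s[0],*W,(298,309,315,326)))
cv2.imwrite("pics/c9.png",np.hstack([cv2.resize(s[0][95:345,250:400],(360,600)),cv2.resize(t[0][160:300,160:430],(430,600))]))
E
```

```text
medB (array([ 0.512 , -0.0545,  0.2038]), np.float64(0.004881698094541799)) want 0.205
large (array([ 0.6021, -0.304 ,  0.2464]), np.float64(0.00022559103753611736)) want 0.245
button (array([305.6555, 316.6555]), array([  2,   3,  13,  11, 119], dtype=int32))
```

View pics/c9.png

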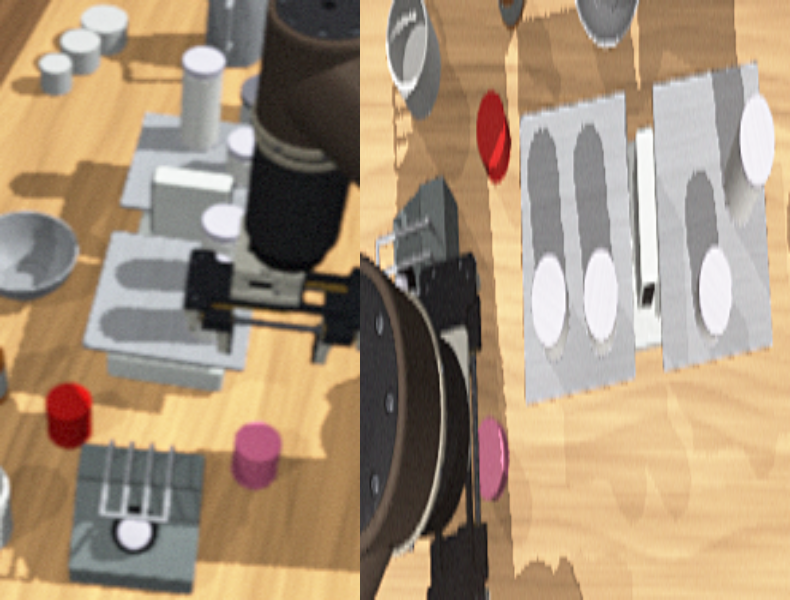

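The picture shows the pans level with all four cans upright. The button is back up at (135,533), the pink cup is back in its place at (257,455), and the arm is clear of everything. Handing in.

```bash
python3 -c "
from station import arm
print(arm.job_done())"
```

```text
the job is handed in; nothing more can be done
None
```

Job handed in at about 29 s of the 48 s: the small can now stands on pan_r and the pans measure level. After that I pressed the button using the pink look-alike cup as a pusher, because the vertical fingers could not get under the rods. The push force and the picture both indicate the button went fully down, and it sprang back up; the cup is back within a few millimetres of its place.

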